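Re-set the traverser to the waiting bogie's road and bolt it

ROBOT

A 6-joint arm with a two-finger parallel gripper is mounted at the origin on a cart in front of the work surface, level with it; the furniture and walls round the work are solid. World frame = base frame: x ahead of the robot, y to its left, z up, the work surface at z = 0. Lengths are in m, angles in rad, forces in N, time in s.
With the tool pointing down it reaches from about 0.375 to 0.9 m from the base axis. Payload 3.1 kg.
Tool frame: the origin (TCP) lies between the finger pads; the fingertips stand manip.nose_length ahead of it and the grasp point (between the pads) lies 5 mm behind it (manip.nose_length is the distance from the TCP to the fingertips, in m); z points along the fingers, y is the line along which they close (so a half turn about z gives the same grasp; the last joint's range is limited). The gripper opens to 85 mm and grips with 20 to 120 N. Pads are 22 mm wide; open, the fingers measure 114 mm over their backs; the gripper's body (76 mm by 85 mm) begins 54 mm behind the grasp point. The pads swing forward as they close: fully open they stand 13 mm farther back than shut.
Start: joints at [0.974, 0.527, 1.433, -0, 1.181, -0.178], TCP at [0.254, 0.571, 0.245] pointing down, gripper open.
Joint ranges: [-3.08, 3.08], [-0.75, 2.2], [0.22, 2.44], [-1.43, 4.57], [0, 2.65], [-2.85, 2.85]. Speed limits (rad/s): [2.79, 2.79, 3.14, 3.14, 3.14, 3.14].

INTERFACE

Orientations are given as a unit quaternion [x, y, z, w].
In Python, from station import monitor, eyes, job, manip gives the robot as it stands.
- The arm moves only by the shell command python3 -m pendant 'ROWS' [FORCE]. ROWS is JSON, a list that holds one entry, the list of rows, each a list of 7 numbers: the shift along the tool's x, y, z as a fraction of full scale, then the turn, a rotation vector about the tool's x, y, z as a fraction of full scale, then the opening, from 0 (shut) to 1 (fully open). A call has 1 to 20 rows; each row shifts and turns the commanded pose from where the row before left it, along the tool's axes as they then stand; what a row does not reach is not made up. Full scale, the value 1, is 800 mm for a shift and 0.12 rad for a turn. A row lasts 1/10 s, in which the tool goes at most 50 mm and 8.59 degrees, less where a joint would pass 70% of its speed; a pose out of reach is approached as far as the arm can. A call with a number of a shift or a turn outside -1 to 1 is refused whole. A call with a gripper value outside its range is refused whole. The fingers move at their own pace and stop on an object; FORCE is the grip in N (left out, the last holds). Time passes only in rows, so rows that do not move let the fingers close. It gives the time, the measured TCP pose, the force, the opening and the grip force at its end, in the units of the state.
- monitor.sense(): the state, without advancing time (a new reading comes with each control period).
- eyes.snapshot(name): name is "side" or "top"; returns a dict with "pixels" (400x640x3 uint8, red, green, blue), "depth" (400x640 float32, m along the optical axis (not along the pixel's ray), 0 where there is no reading), "intrinsics" (3x3 intrinsics, pixels), "eye" and "attitude" of the camera in the world. Camera axes: x right, y down, z forward; pixel columns grow to the right and rows downward; lengths in m; the calibration is good to about 2 mm. A picture is of the moment at which its call begins.
- job.sign_off(): hands the job in; it is judged then, once.
The state is a dict: "t": time; "q": joint angles; "qd": joint speeds; "tau": joint torques, N m; "tcp_pos": TCP position; "tool_rot": TCP orientation; "force": force on the tool from outside, world axes, zero at the start; "ft_torque": the same for the moment, N m; "finger_gap": opening from 0.0 (shut) to 1.0 (fully open); "gripper_force": force on a finger pad.
Only numpy, scipy, OpenCV 4.12 (cv2) and the standard library are available. Lean on these libraries where they do the work, as an engineer would, in place of code of your own. Each camera call takes 0.05 s, during which the arm holds its last target. There are 200 camera calls.

TASK

Set the model railway's traverser to the road on which the drive bogie is waiting: press its spring catch down with one fingertip and hold it there while the other fingertip slides the bolt fully back, then push the deck across until it stops in line with the bogie's road. Finish by pushing the bolt fully home there, so that the catch springs up and locks it, and take the hand away. Leave the bogie standing on its road and do not disturb the other things on the table.

Things in the scene. Friction and masses are not known exactly. Their poses are not given: they have to be found in the camera images.
- traverser: fixed plywood baseboard, 330 (x) x 286 (y) mm, origin under its centre on the table; -x end faces the robot. Near end: upright steel keeper strip (top 56 mm above table) with holes at y = -85, 0, +85 mm. Far end: raised board with three short tracks (roads) along x at y = -85, 0, +85 mm, rail tops 44 mm above table. Between: a pit, floor 15 mm above table, where the deck slides along y
- deck (a joint): position (m) of the sliding deck along the baseboard's y: 0 = in line with the middle road (bolted there at the start), +0.085 = at its stop, in line with the +y road, -0.085 = at its stop, in line with the -y road. Needs about 2 N once the bolt is out of its keeper hole; stays where it is left
- deck_top (a point): on the deck's top face (35 mm above table), on its centre line; moves with the deck, axes as the baseboard. Deck: plywood 205 mm long (x from -160 to +45 mm of here), 100 mm wide (y +-50 mm), 12 mm thick. From x = -48 mm on, edge strips flush with its sides rise 14 mm above the top. To push the deck, lower a finger into the pit beside it and press on its side
- bolt (a joint): travel (m) of the steel bolt on the near half of the deck: 0 = home, its nose through the keeper hole; 0.022 = fully drawn back, toward the baseboard's +x (away from the robot). Nose clear of the keeper strip from 0.012. Slides with 2 to 3 N, stays where it is left. It enters the strip only at one of the three holes (13 mm wide, nose 8 mm)
- finger_plate (a point): centre of the bolt's upright finger plate, 69 mm above table: steel, 5 mm thick (x; bead on top 8 mm), y from -25 to +15 mm of here, 50 to 84 mm above table; axes as the baseboard. Press its -x face to draw the bolt, its +x face to push it home. The bolt bar with two brass guides runs along x, centred 21 mm to -y of here, at most 53 mm above table
- catch (a joint): angle (rad) by which the spring catch is pressed: 0 = up, its tooth stands behind the bolt's rib and the bolt cannot be drawn; 0.13 = level, at its stop. Bolt is free from 0.085. Once the bolt is drawn over 5 mm its rib lies on the tooth and keeps the catch at about 0.08; with the bolt home the catch springs up to 0 unless something rests on it
- catch_pad (a point): where to press the spring catch: top of a dark steel lever 101 mm long (x), 26 mm wide (y +-13 mm), 48 mm to -y of the finger plate. Hinged 79 mm to +x of here, free end 16 mm to -x, sloping up toward the robot. This point is 66 mm above table at rest, 56 mm when pressed level; then a fingertip can slide along it in x. 3 N start it, 6 N hold it level here, 8 N 22 mm nearer the hinge
- drive_bogie: geared four-wheel bogie, 70 x 69 x 31 mm, brass housing, grey wheels, loose on the rails of the +y or the -y road at the far end of the baseboard; origin at the centre of its underside. It marks the wanted road and is to be left alone
- buffer_stop: wooden buffer stop with two small round buffers, 80 mm wide (y), 28 mm tall, fixed on the rails of the other outer road, which is closed; origin at its underside
- gear_motor: bystander: black motor on a brass gear plate, 52 x 76 x 64 mm, loose on the table left of the traverser; origin at the centre of its underside
- angle_bracket: bystander: small brass angle, 32 x 42 x 29 mm, loose on the table left of the traverser; origin at the centre of its underside
- radio_receiver: bystander: flat black radio receiver box, 38 x 61 x 17 mm, loose on the table right of the traverser; origin at the centre of its underside

How it is judged:
On the way, in this order (a step that is already met when the one before it is completed fails the run):
1. the catch is held down past the level at which the bolt alone would keep it, while the bolt starts back (value of joint catch above 0.092 rad and value of joint bolt above 0.004 m).
2. the bolt is drawn fully back, within 4 mm, before the deck is moved (value of joint bolt above 0.018 m and value of joint deck between -0.01 and 0.01 m).
3. the deck stands at the bogie's road, within 3 mm, with the bolt still drawn (value of joint bolt above 0.01 m and ((y of drive_bogie in the frame of traverser above 0.05 m and value of joint deck above 0.082 m) or (y of drive_bogie in the frame of traverser below -0.05 m and value of joint deck below -0.082 m))).
At the end, for the whole second after the job is handed in: the deck stands within 3 mm of the road on which the bogie waits, the bolt is home within 2 mm, the catch is up (under 0.03 rad), and the bogie stands still within 12 mm of where it was (((y of drive_bogie in the frame of traverser above 0.05 m and value of joint deck above 0.082 m) or (y of drive_bogie in the frame of traverser below -0.05 m and value of joint deck below -0.082 m)) and value of joint bolt below 0.002 m and value of joint catch below 0.03 rad and distance of drive_bogie from where it was at the start of the episode below 0.012 m and linear speed of drive_bogie below 0.02 m/s); the robot touches nothing.
It fails at once if the bogie is lifted, tipped or shoved along its road (distance of drive_bogie from where it was at the start of the episode above 0.012 m or angle between drive_bogie's own z axis and vertical above 0.2 rad).
It fails at once if a bystander on the table is moved or lifted (distance of any of gear_motor, angle_bracket, radio_receiver from where it was at the start of the episode above 0.012 m).
It also fails if it takes over 48 s, if anything falls off the work surface, if the arm or the gripper's body presses on something with over 40 N, if the wrist force passes 120 N, or if a joint passes its speed limit or range.

## Working session

There is one attempt and no reset: what is moved stays moved. The work goes in short steps, Python scripts to look and compute and a shell command to move; the robot and the scene stay as the last step left them, time stands still between calls to the robot, and variables do not carry over. Pictures are saved under pics/ and viewed, at most 10 in all, crops included, and the job is handed in when it is done.

```bash
mkdir -p pics; ls
python3 - <<'E'
from station import monitor, eyes, job, manip
import cv2,numpy as np
print(manip.nose_length, monitor.sense())
for n in("side","top"):
    s=eyes.snapshot(n); cv2.imwrite(f"pics/{n}0.png",s["pixels"][:,:,::-1]); np.savez(f"{n}0.npz",**s)
    print(n,s["eye"],s["attitude"],s["intrinsics"])
E
```

```text
pics
0.014 {'t': 0.0, 'q': array([ 9.73493276e-01,  5.28426090e-01,  1.43388392e+00,  6.23224805e-06,
        1.18139144e+00, -1.78469907e-01]), 'qd': array([-0.00137857, -0.00089643,  0.00035521, -0.00143725, -0.00239027,
        0.00082157]), 'tau': array([ 5.63839058e-04, -4.42361248e+01, -1.78025669e+01, -1.03901527e-04,
        8.44496477e-03, -7.98938771e-06]), 'tcp_pos': array([0.25375419, 0.57043273, 0.24436405]), 'tool_rot': array([ 2.07890298e-01,  9.78151579e-01, -9.74976092e-04, -4.01474830e-04]), 'force': array([ 0.81603348, -0.15095538, -0.38243034]), 'ft_torque': array([ 0.04878187,  0.0135897 , -0.01391099]), 'gripper_force': 0.0, 'finger_gap': 1.0015494396701734}
side [0.32996758 0.89918545 0.4335769 ] [-0.11644279  0.82208459 -0.55170183  0.07901325] [[367.50479395   0.         317.96700174]
 [  0.         367.50479395 198.04009255]
 [  0.           0.           1.        ]]
top [0.4477351  0.03329578 1.17801269] [-0.70238469  0.70938131 -0.05135591  0.02822185] [[364.00652763   0.         323.50104281]
 [  0.         364.00652763 196.86892367]
 [  0.           0.           1.        ]]
```

View pics/top0.png

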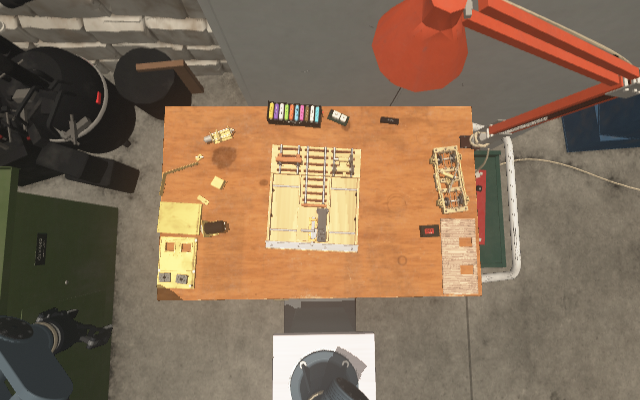

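View pics/side0.png

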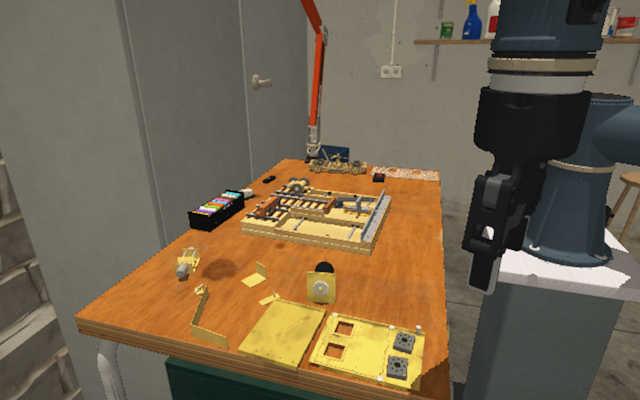

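The top view shows the traverser at u 266-360, v 145-250. A wooden buffer stop sits on its left (+y) road at (288,158), and the brassy bogie appears to be on the right (-y) road at (345,163). I'll zoom in and measure.

```bash
cat > h.py <<'E'
import numpy as np,cv2
from scipy.spatial.transform import Rotation as R
def cloud(s):
    K=s["intrinsics"];d=s["depth"];v,u=np.mgrid[:400,:640]
    p=np.stack([(u-K[0,2])/K[0,0]*d,(v-K[1,2])/K[1,1]*d,d],-1)
    return p@R.from_quat(s["attitude"]).as_matrix().T+s["eye"]
def proj(s,P):
    K=s["intrinsics"];c=(np.atleast_2d(P)-s["eye"])@R.from_quat(s["attitude"]).as_matrix()
    return c[:,:2]/c[:,2:]*K[0,0]+K[:2,2]
def ray(s,uv,z):
    K=s["intrinsics"];uv=np.atleast_2d(uv).astype(float)
    r=np.c_[(uv-K[:2,2])/K[0,0],np.ones(len(uv))]@R.from_quat(s["attitude"]).as_matrix().T
    return s["eye"]+r*((z-s["eye"][2])/r[:,2])[:,None]
E
python3 - <<'E'
from h import *
t=np.load("top0.npz");s=np.load("side0.npz")
a=t["pixels"][138:258,258:368,::-1];b=s["pixels"][165:260,235:400,::-1]
a=cv2.resize(a,None,fx=5,fy=5,interpolation=cv2.INTER_CUBIC);cv2.imwrite("pics/tc.png",a)
cv2.imwrite("pics/sc.png",cv2.resize(b,None,fx=4.8,fy=4.8,interpolation=cv2.INTER_CUBIC))
C=cloud(t);z=C[...,2]
m=np.zeros((400,640),bool);m[135:262,255:372]=1
tab=np.zeros_like(m);tab[260:290,240:400]=1
print("table z",np.median(z[tab]))
for lo,hi in((.008,.1),(.05,.062)):
    mm=(m&(z>lo)&(z<hi)).astype(np.uint8)
    mm=cv2.morphologyEx(mm,cv2.MORPH_OPEN,np.ones((2,2))) 
    P=C[mm>0]; r=cv2.minAreaRect(P[:,:2].astype(np.float32)*1000);print(lo,len(P),r,cv2.boxPoints(r))
C2=cloud(s);
for n,Q in(("top",C),("side",C2)):
  P=Q.reshape(-1,3);k=(P[:,2]>.008)&(P[:,2]<.12)&(P[:,0]>.28)&(P[:,0]<.75)&(abs(P[:,1]-.04)<.2);P=P[k]
  print(n,len(P),cv2.minAreaRect(P[:,:2].astype(np.float32)*1000))
E
```

```text
table z 0.0004351012253881459
0.008 9330 ((575.84130859375, 20.479522705078125), (291.3948059082031, 337.77752685546875), 86.6135482788086) [[ 398.64105 -114.98715]
 [ 735.8288  -134.93979]
 [ 753.04156  155.9462 ]
 [ 415.85382  175.89883]]
0.05 307 ((568.603271484375, 33.356529235839844), (261.35162353515625, 279.99847412109375), 86.53604125976562) [[ 420.9643   -88.6217 ]
 [ 700.45123 -105.53939]
 [ 716.24225  155.33475]
 [ 436.7553   172.25244]]
top 9337 ((543.2557983398438, 44.968231201171875), (324.15301513671875, 400.62432861328125), 87.35504150390625)
side 6971 ((576.115478515625, 29.46967315673828), (292.2331237792969, 331.49798583984375), 86.85234832763672)
```

View pics/tc.png

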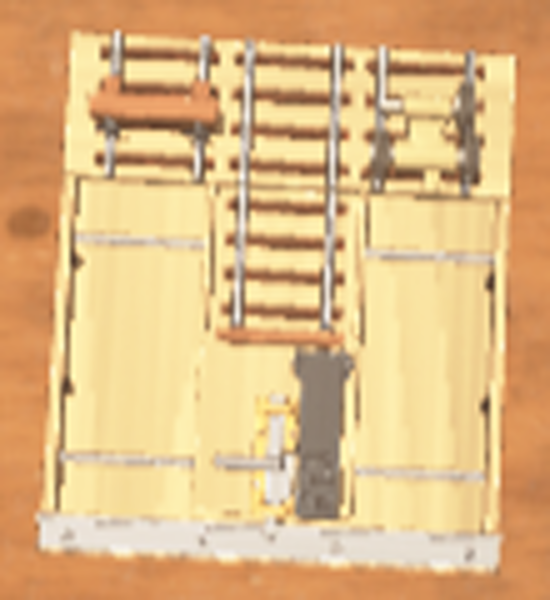

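View pics/sc.png

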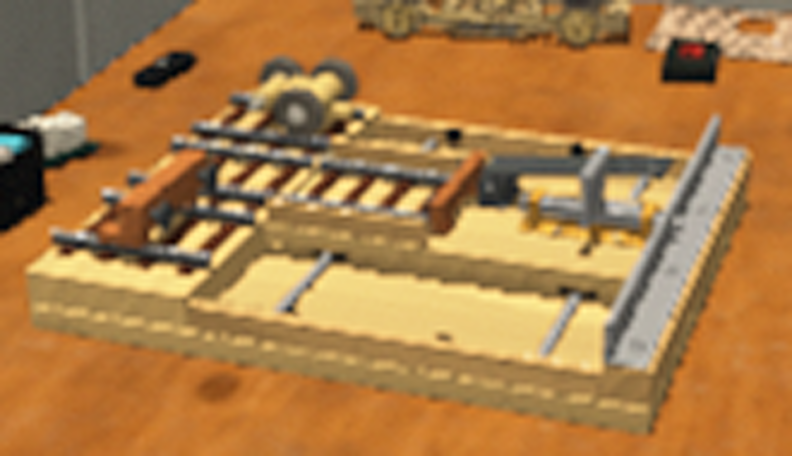

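Both views agree: the bogie with its grey wheels is on the -y road (right in the top crop at (425,125), back in the side crop at (305,95)). The finger plate bead spans (215..285, 463) in the top crop and the catch lever runs from (318,515) to (325,352). Next I'll turn these into positions.

Run:
```python
from h import *
t=np.load("top0.npz");s=np.load("side0.npz")
f=lambda u,v,z:print((u,v),ray(t,[258+u/5-.4,138+v/5-.4],z)[0].round(4))
g=lambda u,v,z:print('side',(u,v),ray(s,[235+u/4.8-.4,165+v/4.8-.4],z)[0].round(4))
print("bead");f(215,460,.084);f(285,467,.084);g(607,152,.084);g(580,150,.084)
print("lever free");f(298,516,.067);f(338,518,.067);
print("lever hinge");f(300,350,.056);f(352,355,.056)
print("rails mid far ends");f(248,40,.044);f(337,45,.044);print("near");f(237,325,.049);f(327,330,.049)
print("corners");f(72,32,.035);f(517,55,.035);f(45,515,.056);f(500,533,.056)
print("bogie");f(425,125,.06)
C=cloud(t);z=C[...,2]
# bead by depth
sub=(slice(226,236),slice(296,320))
print((z[sub]*1000).round(0).astype(int))
# board outline fit: yellow vs wood
hsv=cv2.cvtColor(s["pixels"],cv2.COLOR_RGB2HSV)
# height-tile points on side cloud: keeper top
C2=cloud(s);zz=C2[...,2];P=C2.reshape(-1,3)
a=np.deg2rad(-3.39);Rx=np.array([[np.cos(a),np.sin(a)],[-np.sin(a),np.cos(a)]])
for n,Q in(("top",C.reshape(-1,3)),("side",P)):
    L=(Q[:,:2]-[.576,.0205])@Rx.T
    k=(abs(L[:,0])<.2)&(abs(L[:,1])<.16)
    q=np.c_[L,Q[:,2]][k]
    p=q[(q[:,2]>.072)&(q[:,2]<.095)&(abs(q[:,1]-.02)<.04)&(q[:,0]<0)];print(n,"plate top",len(p),np.percentile(p,[0,10,50,90,100],axis=0).round(4).tolist() if len(p) else'')
    p=q[(q[:,2]>.046)&(q[:,2]<.062)&(q[:,0]<-.12)];print(n,"keeper",len(p),np.percentile(p,[0,10,50,90,100],axis=0).round(4).tolist())
    p=q[(q[:,2]>.01)];print(n,"all",np.percentile(p,[0.1,1,50,99,99.9],axis=0).round(4).tolist())
```

```text
bead
(215, 460) [0.4734 0.0664 0.084 ]
(285, 467) [0.4688 0.0246 0.084 ]
side (607, 152) [0.4665 0.0374 0.084 ]
side (580, 150) [0.4808 0.0386 0.084 ]
lever free
(298, 516) [0.4394 0.0168 0.067 ]
(338, 518) [ 0.4379 -0.0074  0.067 ]
lever hinge
(300, 350) [0.5412 0.0144 0.056 ]
(352, 355) [ 0.5378 -0.0177  0.056 ]
rails mid far ends
(248, 40) [0.7405 0.0454 0.044 ]
(337, 45) [ 0.737  -0.0113  0.044 ]
near
(237, 325) [0.5578 0.0534 0.049 ]
(327, 330) [ 0.5542 -0.0027  0.049 ]
corners
(72, 32) [0.7484 0.1579 0.035 ]
(517, 55) [ 0.7323 -0.1276  0.035 ]
(45, 515) [0.4418 0.1708 0.056 ]
(500, 533) [ 0.4275 -0.1072  0.056 ]
bogie
(425, 125) [ 0.6815 -0.0652  0.06  ]
[[  21   37   35   35   37   36   33   35   33   40   34   34   36   40
    42   50   54   53   54   36   39   35   64   63]
 [  18   37   38   33   35   33   41   36   35   35   36   34   39   36
    37   51   51   50   50   50   49   34   64   67]
 [  15   38   38   38   35   36   32   36   31   33   34   35   37   38
    38   51   55   48   47 1178   48   61   63   65]
 [  22   31   36   34   36   84   84   81   85   85   81
[... 1012 characters left out ...]
], [-0.1445, -0.1038, 0.0501], [-0.1426, 0.0042, 0.0549], [-0.1316, 0.1055, 0.0582], [-0.1219, 0.1472, 0.0613]]
top all [[-0.1644, -0.1597, 0.0103], [-0.1598, -0.1574, 0.0115], [0.0598, -0.0474, 0.039], [0.1954, 0.1435, 1.178], [0.1994, 0.1475, 1.178]]
side plate top 35 [[-0.1092, 0.0049, 0.072], [-0.1089, 0.0108, 0.0739], [-0.1066, 0.0307, 0.0817], [-0.103, 0.0428, 0.0831], [-0.1021, 0.0434, 0.084]]
side keeper 172 [[-0.1502, -0.1344, 0.0461], [-0.1459, -0.0872, 0.0471], [-0.1446, 0.016, 0.0531], [-0.1339, 0.1366, 0.0555], [-0.1205, 0.1521, 0.0567]]
side all [[-0.1662, -0.1352, 0.0101], [-0.1656, -0.1299, 0.0114], [-0.0101, 0.0569, 0.0338], [0.1596, 0.152, 0.0717], [0.1638, 0.1535, 0.0827]]
```

Board fit: the centreline passes through (0.471, 0.030) at a yaw of about -3.1°. The plate bead is at x≈0.471, and the catch pad at about (0.455, 0.004). These fit the given sizes: 48 mm offset, 42 mm bead, 84 mm height. Next I'll turn the tool 20.9° and travel.

```bash
python3 -m pendant '[[[0,0,0,0,0,-0.76,0.4],[0,0,0,0,0,-0.76,0.4],[0,0,0,0,0,-0.76,0.4],[0,0,0,0,0,-0.76,0.4],[-0.0189,-0.0443,0,0,0,0,0.4],[-0.0189,-0.0443,0,0,0,0,0.4],[-0.0189,-0.0443,0,0,0,0,0.4],[-0.0189,-0.0443,0,0,0,0,0.4],[-0.0189,-0.0443,0,0,0,0,0.4],[-0.0189,-0.0443,0,0,0,0,0.4],[-0.0189,-0.0443,0,0,0,0,0.4],[-0.0189,-0.0443,0,0,0,0,0.4],[-0.0189,-0.0443,0,0,0,0,0.4],[-0.0189,-0.0443,0,0,0,0,0.4],[-0.0189,-0.0443,0,0,0,0,0.4],[-0.0189,-0.0443,0,0,0,0,0.4],[-0.0189,-0.0443,0,0,0,0,0.4],[-0.0189,-0.0443,0,0,0,0,0.4],[-0.0189,-0.0443,0,0,0,0,0.4]]]'
```

```text
t: 2.0
tcp_pos: [0.452, 0.0264, 0.2452]
tool_rot: [0.027, 1.0, 0.0, -0.0]
force: [0.5, 0.2, 0.7]
finger_gap: 0.401
gripper_force: 0.0
```

```bash
python3 -m pendant '[[[0,0.002,0.045,0,0,0,0.4],[0,0,0.045,0,0,0,0.4],[0,0,0.045,0,0,0,0.4],[0,0,0.035,0,0,0,0.4],[0,0,0,0,0,0,0.4]]]'
python3 - <<'E'
from h import *
from station import eyes
for n in("side","top"):
    s=eyes.snapshot(n);np.savez(n+"1.npz",**s)
s=np.load("side1.npz");t=np.load("top1.npz")
a=cv2.resize(s["pixels"][130:260,290:420,::-1],(600,600),interpolation=cv2.INTER_CUBIC)
cv2.imwrite("pics/s1.png",a)
C=cloud(s);P=C.reshape(-1,3);k=(P[:,2]>.06)&(P[:,2]<.15)&(abs(P[:,0]-.45)<.06)&(abs(P[:,1]-.03)<.09);P=P[k]
h=P[(P[:,2]<.12)&(P[:,2]>.07)]
for lo in np.arange(.07,.12,.005):
    q=h[(h[:,2]>=lo)&(h[:,2]<lo+.005)]
    if len(q):print(lo.round(3),len(q),q[:,0].min().round(4),q[:,0].max().round(4),q[:,1].min().round(4),q[:,1].max().round(4))
E
```

```text
t: 2.5
tcp_pos: [0.4494, 0.0298, 0.1063]
tool_rot: [0.027, 1.0, 0.001, -0.004]
force: [-0.7, 0.5, 1.2]
finger_gap: 0.403
gripper_force: 0.0
0.07 9 0.4688 0.4733 0.0337 0.072
0.075 9 0.4677 0.4763 0.0302 0.0694
0.08 21 0.4685 0.4768 0.0309 0.071
0.09 9 0.4414 0.4568 0.011 0.0567
0.095 15 0.4378 0.4593 0.0126 0.0593
0.1 22 0.438 0.4601 0.0106 0.063
0.105 22 0.4381 0.4597 0.0114 0.0623
0.11 24 0.4387 0.4599 0.012 0.0625
0.115 22 0.4393 0.4607 0.0108 0.0632
```

View pics/s1.png

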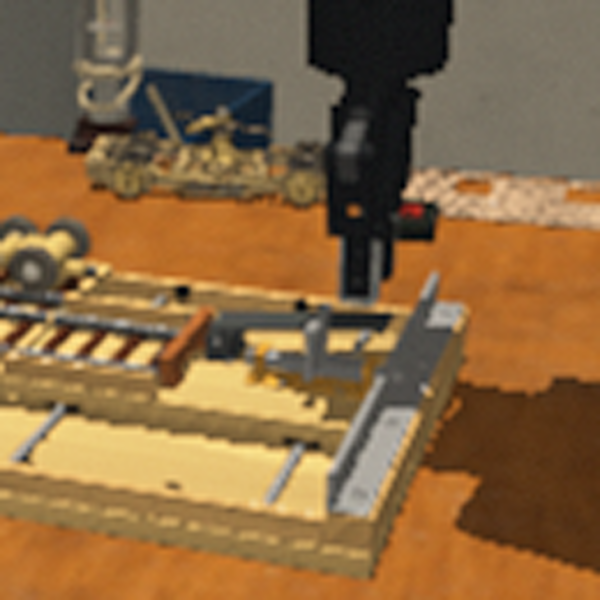

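The tips are at z≈0.092, about 8 mm short of the plate in x. One finger is over the lever and the other is in front of the plate. Descending now with the force watched.

```bash
python3 -m pendant '[[[-0.003,-0.002,0.015,0,0,0,0.4],[0,0,0.0125,0,0,0,0.4],[0,0,0,0,0,0,0.4]]]'; python3 -m pendant '[[[0,0,0.005,0,0,0,0.4],[0,0,0.005,0,0,0,0.4],[0,0,0,0,0,0,0.4]]]'
```

```text
t: 2.9
tcp_pos: [0.4542, 0.0278, 0.0869]
tool_rot: [0.027, 1.0, 0.0, -0.0]
force: [0.2, 1.0, 0.7]
finger_gap: 0.404
gripper_force: 0.0
t: 3.2
tcp_pos: [0.4543, 0.0278, 0.0792]
tool_rot: [0.027, 1.0, -0.0, -0.0]
force: [-0.3, 1.3, 2.7]
finger_gap: 0.402
gripper_force: 1.4
```

```bash
python3 -m pendant '[[[0,0,0.004,0,0,0,0.4],[0,0,0.003,0,0,0,0.4],[0,0,0,0,0,0,0.4]]]'; python3 -m pendant '[[[0,0,0.0035,0,0,0,0.4],[0,0,0,0,0,0,0.4]]]'
```

```text
t: 3.5
tcp_pos: [0.4535, 0.0279, 0.0735]
tool_rot: [0.027, 1.0, 0.0, -0.001]
force: [-1.9, -1.1, 4.7]
finger_gap: 0.399
gripper_force: 2.1
t: 3.7
tcp_pos: [0.4533, 0.0279, 0.0707]
tool_rot: [0.027, 1.0, 0.0, -0.001]
force: [-2.9, -0.0, 5.5]
finger_gap: 0.399
gripper_force: 2.5
```

```bash
python3 -m pendant '[[[0,0,0.002,0,0,0,0.4],[0,0,0,0,0,0,0.4]]]';  python3 -m pendant '[[[0,0,0.0015,0,0,0,0.4],[0,0,0,0,0,0,0.4]]]'
```

```text
t: 3.9
tcp_pos: [0.4533, 0.0279, 0.0692]
tool_rot: [0.027, 1.0, 0.0, -0.001]
force: [-4.1, -0.2, 5.6]
finger_gap: 0.399
gripper_force: 2.8
t: 4.1
tcp_pos: [0.4533, 0.0279, 0.0688]
tool_rot: [0.027, 1.0, 0.0, -0.001]
force: [-5.6, -0.4, 13.7]
finger_gap: 0.401
gripper_force: 6.7
```

The catch is at its stop (force rose to 13.7 N). Drawing the bolt now.

```bash
python3 -m pendant '[[[-0.004,0,0,0,0,0,0.4],[-0.004,0,0,0,0,0,0.4],[-0.004,0,0,0,0,0,0.4],[0,0,0,0,0,0,0.4]]]';  python3 -m pendant '[[[-0.004,0,0,0,0,0,0.4],[-0.004,0,0,0,0,0,0.4],[-0.004,0,0,0,0,0,0.4],[0,0,0,0,0,0,0.4]]]'
```

```text
t: 4.5
tcp_pos: [0.4563, 0.0286, 0.0686]
tool_rot: [0.027, 1.0, 0.001, -0.008]
force: [-12.7, 0.8, 20.2]
finger_gap: 0.405
gripper_force: 10.0
t: 4.9
tcp_pos: [0.4643, 0.0286, 0.0686]
tool_rot: [0.027, 1.0, 0.001, -0.009]
force: [-16.3, 1.7, 21.5]
finger_gap: 0.401
gripper_force: 11.6
```

```bash
python3 -m pendant '[[[-0.004,0,-0.0005,0,0,0,0.4],[-0.004,0,0,0,0,0,0.4],[-0.004,0,0,0,0,0,0.4],[0,0,0,0,0,0,0.4]]]';  python3 -m pendant '[[[-0.004,0,0,0,0,0,0.4],[-0.004,0,0,0,0,0,0.4],[0,0,0,0,0,0,0.4]]]'
```

```text
t: 5.3
tcp_pos: [0.476, 0.0278, 0.0688]
tool_rot: [0.027, 1.0, 0.001, -0.007]
force: [-12.6, 1.0, 18.3]
finger_gap: 0.404
gripper_force: 9.4
t: 5.6
tcp_pos: [0.4797, 0.0277, 0.0688]
tool_rot: [0.027, 1.0, 0.001, -0.01]
force: [-15.8, 1.0, 22.8]
finger_gap: 0.401
gripper_force: 12.9
```

```bash
python3 -m pendant '[[[-0.003,0,-0.0005,0,0,0,0.4],[-0.003,0,0,0,0,0,0.4],[0,0,0,0,0,0,0.4]]]'
python3 - <<'E'
from h import *
from station import eyes
s=eyes.snapshot("side");np.savez("side2.npz",**s)
P=cloud(s).reshape(-1,3)
for lo in(.06,.065,.07,.075,.08):
    q=P[(P[:,2]>=lo)&(P[:,2]<lo+.005)&(abs(P[:,0]-.48)<.05)&(P[:,1]>.025)&(P[:,1]<.09)]
    print(lo,len(q),np.sort(q[:,0]).round(3))
E
```

```text
t: 5.9
tcp_pos: [0.4798, 0.0279, 0.0687]
tool_rot: [0.026, 1.0, 0.002, -0.015]
force: [-22.4, -0.4, 25.3]
finger_gap: 0.401
gripper_force: 16.1
0.06 18 [0.471 0.471 0.473 0.474 0.475 0.477 0.483 0.486 0.487 0.491 0.491 0.492
 0.493 0.493 0.493 0.494 0.496 0.496]
0.065 23 [0.471 0.471 0.473 0.475 0.475 0.477 0.48  0.48  0.48  0.482 0.483 0.485
 0.485 0.488 0.488 0.492 0.492 0.493 0.493 0.493 0.493 0.496 0.496]
0.07 20 [0.471 0.471 0.474 0.474 0.475 0.475 0.477 0.478 0.48  0.483 0.485 0.485
 0.488 0.488 0.492 0.493 0.493 0.493 0.494 0.496]
0.075 21 [0.471 0.472 0.474 0.474 0.475 0.475 0.478 0.478 0.48  0.481 0.483 0.483
 0.485 0.488 0.489 0.491 0.493 0.496 0.496 0.496 0.499]
0.08 30 [0.472 0.472 0.474 0.474 0.475 0.476 0.478 0.478 0.481 0.481 0.482 0.483
 0.483 0.485 0.486 0.488 0.491 0.491 0.492 0.492 0.493 0.493 0.493 0.494
 0.495 0.495 0.495 0.496 0.497 0.498]
```

The bolt is fully back: force is rising, TCP has stopped at x=0.4798, and travel is about 22 mm. Next: unload, lift, close, and go over the +y pit.

```bash
python3 -m pendant '[[[0.008,0,-0.001,0,0,0,0.4],[0.009,0,-0.003,0,0,0,0.4],[0,0,-0.03,0,0,0,0.4],[0,0,-0.035,0,0,0,0.4],[0,0,-0.035,0,0,0,0],[-0.0219,0.024,0,0,0,0,0],[-0.0219,0.024,0,0,0,0,0],[-0.0219,0.024,0,0,0,0,0],[-0.0219,0.024,0,0,0,0,0],[0,0,0,0,0,0,0]]]'
python3 - <<'E'
from h import *
from station import eyes
s=eyes.snapshot("side");t=eyes.snapshot("top");np.savez("top3.npz",**t)
a=cv2.resize(s["pixels"][130:260,240:420,::-1],(798,576),interpolation=cv2.INTER_CUBIC)
cv2.imwrite("pics/s3.png",a)
P=cloud(s).reshape(-1,3)
q=P[(P[:,2]>.072)&(P[:,2]<.087)&(abs(P[:,0]-.48)<.04)&(P[:,1]>.01)&(P[:,1]<.09)]
print(len(q),np.percentile(q,[5,50,95],axis=0))
E
```

```text
t: 6.95
tcp_pos: [0.5587, 0.1011, 0.1523]
tool_rot: [0.026, 1.0, 0.0, 0.003]
force: [0.8, -0.7, -0.2]
finger_gap: 0.002
gripper_force: 0.0
34 [[0.49005763 0.03355708 0.07354539]
 [0.49313987 0.05581527 0.08077268]
 [0.49742903 0.06969346 0.08324021]]
```

View pics/s3.png

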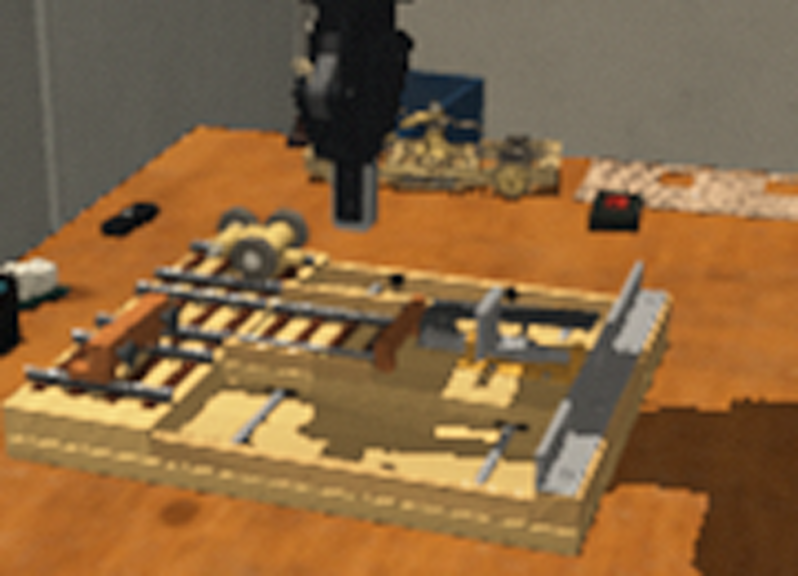

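The picture shows the plate drawn away from the keeper (488,320) and the catch held level. The finger will land in the open +y pit. Lowering and pushing.

```bash
python3 -m pendant '[[[0,0,0.04,0,0,0,0],[0,0,0.04,0,0,0,0],[0,0,0.04,0,0,0,0],[0,0,0.02,0,0,0,0],[0,0,0,0,0,0,0]]]'; python3 -m pendant '[[[0,-0.012,0,0,0,0,0],[0,-0.012,0,0,0,0,0],[0,-0.012,0,0,0,0,0],[0,-0.012,0,0,0,0,0],[0,-0.012,0,0,0,0,0],[0,-0.012,0,0,0,0,0],[0,0,0,0,0,0,0]]]'
```

```text
t: 7.55
tcp_pos: [0.5521, 0.0984, 0.0377]
tool_rot: [0.028, 1.0, -0.0, -0.003]
force: [-0.0, -1.0, -0.6]
finger_gap: 0.001
gripper_force: 0.0
t: 8.25
tcp_pos: [0.5526, 0.0398, 0.0405]
tool_rot: [0.028, 1.0, -0.0, 0.001]
force: [-0.6, 0.6, -0.0]
finger_gap: -0.001
gripper_force: 0.0
```

```bash
python3 -m pendant '[[[0,-0.012,0,0,0,0,0],[0,-0.012,0,0,0,0,0],[0,-0.01,0,0,0,0,0],[0,0,0,0,0,0,0]]]'; python3 -m pendant '[[[0,-0.008,0,0,0,0,0],[0,-0.006,0,0,0,0,0],[0,0,0,0,0,0,0]]]'
```

```text
t: 8.65
tcp_pos: [0.5504, 0.0131, 0.0401]
tool_rot: [0.028, 1.0, -0.0, 0.0]
force: [-0.0, 0.1, -0.5]
finger_gap: 0.005
gripper_force: 0.0
t: 8.95
tcp_pos: [0.5496, 0.0069, 0.0401]
tool_rot: [0.029, 1.0, 0.003, 0.0]
force: [3.1, 17.3, -0.2]
finger_gap: -0.0
gripper_force: 8.6
```

The deck hit its stop (17 N at the expected place). Backing off, lifting, and checking.

```bash
python3 -m pendant '[[[0,0.01,0,0,0,0,0],[0,0.01,0,0,0,0,0],[0,0,-0.05,0,0,0,0],[0,0,-0.05,0,0,0,0],[0,0,-0.05,0,0,0,0],[0.02,0.05,0,0,0,0,0],[0.02,0.05,0,0,0,0,0],[0.02,0.05,0,0,0,0,0],[0,0,0,0,0,0,0]]]'
python3 - <<'E'
from h import *
from station import eyes
s=eyes.snapshot("side");t=eyes.snapshot("top");np.savez("top4.npz",**t);np.savez("side4.npz",**s)
a=cv2.resize(t["pixels"][138:258,258:368,::-1],None,fx=5,fy=5,interpolation=cv2.INTER_CUBIC)
cv2.imwrite("pics/t4.png",a)
for n,S in(("top",t),("side",s)):
    P=cloud(S).reshape(-1,3)
    q=P[(P[:,2]>.076)&(P[:,2]<.09)&(abs(P[:,0]-.485)<.03)&(P[:,1]>-.075)&(P[:,1]<.0)]
    print(n,len(q),np.percentile(q,[0,5,50,95,100],axis=0).round(4).tolist())
E
```

```text
t: 9.85
tcp_pos: [0.5058, 0.1455, 0.16]
tool_rot: [0.024, 1.0, 0.0, -0.002]
force: [-1.1, 0.4, 0.5]
finger_gap: -0.001
gripper_force: 0.0
top 35 [[0.4858, -0.0581, 0.0791], [0.4859, -0.0548, 0.0792], [0.4891, -0.0399, 0.0834], [0.4922, -0.021, 0.0866], [0.4922, -0.0189, 0.0873]]
side 21 [[0.4853, -0.056, 0.0768], [0.4855, -0.0551, 0.0777], [0.4883, -0.0272, 0.0816], [0.4926, -0.0162, 0.0836], [0.4928, -0.012, 0.0836]]
```

View pics/t4.png

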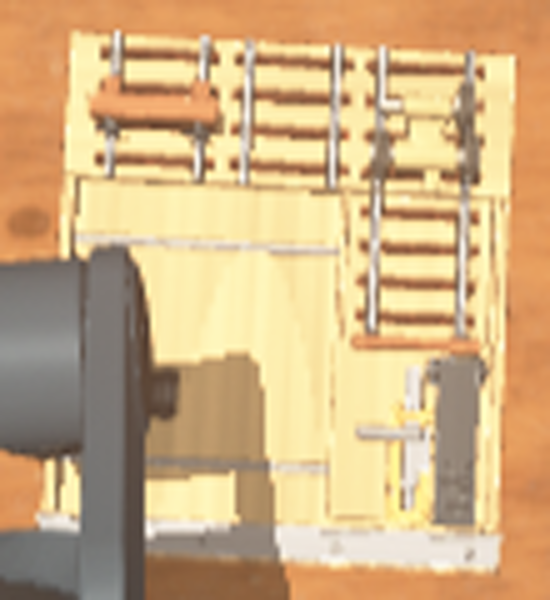

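The deck's rails line up with the bogie's road and the bolt is still drawn. The plate bead is at (0.489, -0.039) and the bogie hasn't moved. Now moving behind the plate.

```bash
python3 -m pendant '[[[-0.0048,-0.0467,0,0,0,0,0],[-0.0048,-0.0467,0,0,0,0,0],[-0.0048,-0.0467,0,0,0,0,0],[-0.0048,-0.0467,0,0,0,0,0],[-0.0048,-0.0467,0,0,0,0,0],[0,0,0.04,0,0,0,0],[0,0,0,0,0,0,0],[0,0,0,0,0,0,0]]]'
```

```text
t: 10.75
tcp_pos: [0.5174, -0.0466, 0.1277]
tool_rot: [0.028, 1.0, 0.0, -0.001]
force: [-0.1, 0.6, -1.0]
finger_gap: -0.0
gripper_force: 0.0
```

```bash
python3 -m pendant '[[[0,0.005,0.033,0,0,0,0],[0,0,0.033,0,0,0,0],[0,0,0,0,0,0,0]]]'; python3 -m pendant '[[[0.0075,0,0,0,0,0,0],[0.0075,0,0,0,0,0,0],[0.0075,0,0,0,0,0,0],[0.0075,0,0,0,0,0,0],[0,0,0,0,0,0,0]]]'
```

```text
t: 11.05
tcp_pos: [0.5169, -0.0408, 0.074]
tool_rot: [0.026, 1.0, 0.001, -0.002]
force: [-0.3, 0.7, -0.2]
finger_gap: 0.002
gripper_force: 0.0
t: 11.55
tcp_pos: [0.4955, -0.0407, 0.0767]
tool_rot: [0.027, 1.0, -0.0, 0.002]
force: [3.5, 1.1, 0.9]
finger_gap: 0.001
gripper_force: 1.3
```

```bash
python3 -m pendant '[[[0.005,0,0,0,0,0,0],[0.005,0,0,0,0,0,0],[0.005,0,0,0,0,0,0],[0,0,0,0,0,0,0]]]'; python3 -m pendant '[[[0.004,0,0,0,0,0,0],[0.003,0,0,0,0,0,0],[0,0,0,0,0,0,0]]]'
```

```text
t: 11.95
tcp_pos: [0.4835, -0.0403, 0.0761]
tool_rot: [0.027, 1.0, -0.001, 0.002]
force: [4.0, -0.3, 2.5]
finger_gap: 0.004
gripper_force: 1.7
t: 12.25
tcp_pos: [0.4805, -0.0403, 0.076]
tool_rot: [0.028, 1.0, -0.001, 0.004]
force: [9.1, 2.2, 1.3]
finger_gap: -0.005
gripper_force: 4.2
```

```bash
python3 -m pendant '[[[0.005,0,0,0,0,0,0],[0.003,0,0,0,0,0,0],[0,0,0,0,0,0,0]]]'; python3 -m pendant '[[[-0.013,0,0,0,0,0,0],[-0.013,0,0,0,0,0,0],[0,0,-0.05,0,0,0,0],[0,0,-0.05,0,0,0,0],[0,0,-0.05,0,0,0,0],[0,0.06,0,0,0,0,0],[0,0.06,0,0,0,0,0],[0,0.06,0,0,0,0,0],[0,0.06,0,0,0,0,0],[0,0,0,0,0,0,0],[0,0,0,0,0,0,0]]]'
python3 - <<'E'
from h import *
from station import eyes
s=eyes.snapshot("side");t=eyes.snapshot("top")
a=cv2.resize(s["pixels"][130:260,240:420,::-1],(798,576),interpolation=cv2.INTER_CUBIC)
cv2.imwrite("pics/s5.png",a)
for n,S in(("top",t),("side",s)):
    P=cloud(S).reshape(-1,3)
    q=P[(P[:,2]>.076)&(P[:,2]<.09)&(abs(P[:,0]-.475)<.03)&(P[:,1]>-.065)&(P[:,1]<.0)]
    print(n,len(q),np.percentile(q,[0,5,50,95,100],axis=0).round(4).tolist())
    q=P[(P[:,2]>.05)&(P[:,2]<.08)&(abs(P[:,0]-.447)<.012)&(abs(P[:,1]+.082)<.009)];print("pad z",len(q),np.median(q,axis=0))
E
```

```text
t: 12.55
tcp_pos: [0.4801, -0.0406, 0.0764]
tool_rot: [0.029, 1.0, -0.002, 0.011]
force: [18.4, 6.8, -5.9]
finger_gap: 0.002
gripper_force: 9.1
t: 13.65
tcp_pos: [0.4996, 0.1521, 0.1945]
tool_rot: [0.025, 1.0, -0.001, -0.002]
force: [0.3, -1.2, 0.1]
finger_gap: 0.0
gripper_force: 0.0
top 38 [[0.4649, -0.0548, 0.0776], [0.4649, -0.0521, 0.0801], [0.4681, -0.0365, 0.0832], [0.4713, -0.0187, 0.0867], [0.4713, -0.0186, 0.0891]]
pad z 48 [ 0.44822384 -0.08147017  0.06737726]
side 24 [[0.4628, -0.0534, 0.0764], [0.4634, -0.0532, 0.0783], [0.4671, -0.0273, 0.0817], [0.4705, -0.0138, 0.0838], [0.4713, -0.0132, 0.0838]]
pad z 17 [ 0.44607122 -0.08187205  0.0664303 ]
```

View pics/s5.png

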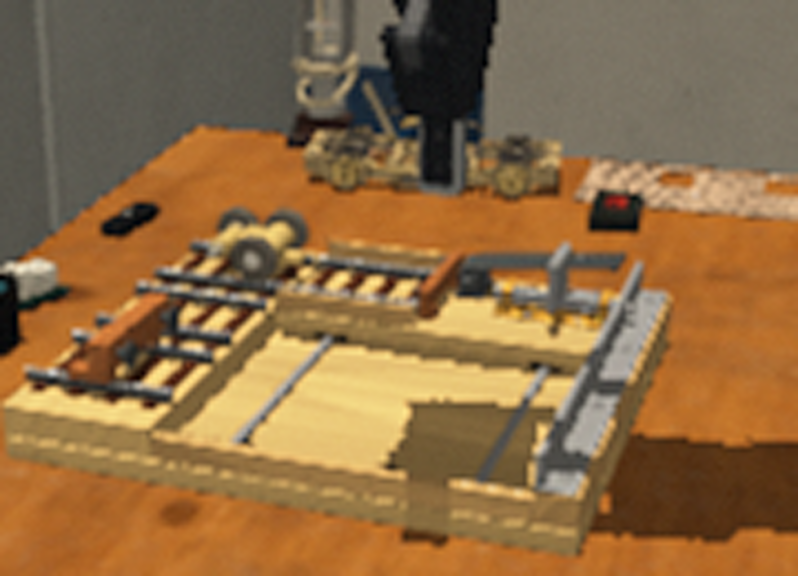

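The plate is back by 21-22 mm and the lever (545,262) slopes up again at 67 mm. The deck is in line with the bogie's road, the bogie is standing where it was, and the hand is clear.

```bash
python3 -c "
from station import job
print(job.sign_off())"
```

```text
the job is handed in; nothing more can be done
None
```

The job is handed in: by the last camera check the deck stands in line with the bogie's (-y) road, the bolt is home and the catch is up, the bogie is where it was, and the hand is clear; the judge returned no verdict.

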